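# Check a hand pump's lever stop

### The arm

A 6-joint arm with a two-finger parallel gripper is mounted at the origin on a cart in front of the work surface, level with it; the furniture and walls round the work are solid. World frame = base frame: x ahead of the robot, y to its left, z up, the work surface at z = 0. Lengths are in m, angles in rad, forces in N, time in s.
With the tool pointing down it reaches from about 0.35 to 0.85 m from the base axis. Payload 8.1 kg.
Tool frame: the origin (TCP) lies on the centre line of the jaws, within the pads' length; the fingertips stand 19 mm ahead of it and the grasp point (between the pads) is the TCP (robot.tips_ahead is the distance from the TCP to the fingertips, in m); y points along the fingers, z is the direction in which the jaws open and shut, and the axes are right-handed (so a half turn about y gives the same grasp; the last joint's range is limited). The gripper opens to 93 mm and grips with 3 to 60 N. Pads are 15 mm wide; open, the fingers measure 128 mm over their backs; the gripper's body (75 mm by 188 mm) begins 65 mm behind the grasp point.
Start: joints at [-1.247, 0.13, 1.488, -0, 1.523, -0.085], TCP at [0.239, -0.551, 0.238] pointing down, gripper open.
Joint ranges: [-2.96, 2.96], [-0.89, 2.26], [0.02, 2.5], [-1.34, 4.48], [0, 2.73], [-2.66, 2.66]. Speed limits (rad/s): [2.39, 2.39, 2.79, 3.14, 3.14, 3.14].

### API

Orientations are given as a rotation vector (axis times angle).
In Python, from plant import robot, imaging, models gives the robot as it stands.
- The arm moves only by the tool carry_out, never from a script. Its argument "motion" is one flat list of numbers, 7 for each row, row after row: the shift along the tool's x, y, z in m, then the turn, a rotation vector about the tool's x, y, z in degrees, then the opening, from -1 (shut) to 1 (fully open). A call has exactly 5 rows; each row shifts and turns the pose as measured when the row begins, along the tool's axes as they then stand; what a row does not reach is not made up. A row lasts 1/10 s, in which the tool goes at most 50 mm and 8.59 degrees, less where a joint would pass 70% of its speed; a pose out of reach is approached as far as the arm can. A call is refused whole if a number of a shift passes 0.05 or a number of a turn 8.59, either way. A call with a gripper value outside its range is refused whole. The fingers move at their own pace and stop on an object; "squeeze" is the grip in N (left out, the last holds). Time passes only in rows, so rows that do not move let the fingers close, or fill a call up. It gives the time, the measured TCP pose, the force and the opening at its end, in the units of the state.
- robot.read_state(): the state, without advancing time (a new reading comes with each control period).
- imaging.read_camera(name): name is "side" or "top" or "wrist"; returns the picture (420x560x3 uint8, blue, green, red); there is no depth.
- imaging.camera_model(name): a dict with "K" (3x3 intrinsics, pixels), "position" and "orientation" of the camera in the world. Camera axes: x right, y down, z forward; pixel columns grow to the right and rows downward; lengths in m; the calibration is good to about 2 mm. The wrist camera is an equidistant fisheye: a pixel r from the principal point sees the ray r / f radians off the axis. A picture is of the moment at which its call begins: read the wrist's pose just before it. camera_model takes no time and is no camera call; for the wrist camera it gives the pose at the moment of the call.
- robot.close_job(): hands the job in, once; it reports no verdict.
Trained networks look in the newest picture that a camera, given by its name, has taken for a name from the list of things; names that differ only in an ending like _2 or _b are one class to them, and where a whole thing is asked for, a point or a joint stands for the part that bears it (a point fixed in the world has none). Each returns a list of dicts, best first, with "confidence" (0 to 1); they miss things now and then, are a little off and sometimes report something else, mostly with a low value. They report only what shows in the picture. A call takes as long as a camera call.
- models.outline_of(camera, thing): "pixels" (420x560 bool, what is visible of it) and "pixel" ([column, row] in pixels, amid what is visible of it).
The state is a dict: "t": time; "q": joint angles; "dq": joint speeds; "joint_torque": joint torques, N m; "tool_pos": TCP position; "orientation": TCP orientation; "force": force on the tool from outside, world axes, zero at the start; "wrist_torque": the same for the moment, N m; "opening": finger opening in m.
Only numpy, scipy, OpenCV 4.12 (cv2) and the standard library are available. Lean on these libraries where they do the work, as an engineer would, in place of code of your own. Each camera call takes 0.05 s, during which the arm holds its last target.

### The job

Check the lever of the hand vacuum pump that has the dial gauge: with closed fingers, press the lever in from outside with the backs of the fingers until it comes up against its stop short of the grip bar, hold it there for a good second without forcing it, and let it come all the way back out. Then press that pump's vent button fully down with the fingertips, and let it up again. Only press: do not pinch the lever or touch its inner side or the bar, leave the other pump's lever and button alone, and leave the loose things where they are.

Things in the scene. Friction and masses are not known exactly. Their poses are not given: they have to be found in the camera images.
- gauge_pump: hand vacuum pump WITH a round dial gauge (52 mm, facing up), on its side in a holder fixed to the bench (base 110 x 130 mm), under 112 mm high. Origin on the bench under the barrel's middle; barrel along its y (-57 to +72 mm, nozzle to +102), axis 65 mm up. Lever (-y side) and grip bar (+y side) stick out level to -x; the lever is pressed to +y. Gauge at x 6, y -36 mm. Yaw within 0.35 rad
- gauge_lever (a joint): angle of the gauge pump's sprung lever about its upright pivot: 0 = at rest, out; grows as it is pressed towards the bar; a solid stop ends it at 0.36 rad, about 25 mm short of the bar; springs back to 0. The push needed at the press point grows from about 2 N to 7 N just before the stop
- gauge_press (a point): press point on the outer face (away from the bar) of that lever's flat aluminium blade, 65 mm up, 85 mm from the pivot. Blade: 47 to 83 mm above the bench, from here 56 mm towards the pivot and 26 mm towards the free end. Turns with the lever: y axis through the blade towards the bar, x towards the pivot, z up. From rest to stop it moves about 30 mm, turning clockwise from above
- gauge_blade: that whole moving lever: flat aluminium blade with a rounded bead at its free end and, on the inner side that looks to the bar, a black rubber strip (70 x 5 x 30 mm) that is not to be touched; origin on the pivot axis, 65 mm up; axes as gauge_press; the free end lies 121 mm from the origin along -x
- gauge_bar: that pump's fixed grip bar with black rubber sleeve, 21 mm thick, 65 mm above the bench; not to be touched; origin 65 mm above the pump's origin, the bar runs from there at y +30 to +34 mm, x -10 to -138 mm (pump axes)
- gauge_vent (a joint): travel (m) of the gauge pump's vent button: 0 = up, 0.006 = fully down; sprung, fully down takes 5 N; it comes back up by itself
- gauge_vent_top (a point): centre of the top of that round grey push button (22 mm across) on top of the barrel near the hose nozzle, pressed straight down
- plain_pump: the other hand vacuum pump, same shape and size and axes, but with only a low brass plug in place of the dial gauge; fixed to the bench likewise; not to be operated. The two pumps may swap places
- plain_lever (a joint): lever of the plain pump, as gauge_lever; stays at 0
- plain_vent (a joint): vent button of the plain pump, as gauge_vent; stays at 0
- petri_dish: bystander: closed flat glass petri dish, 64 mm across, 17 mm high; origin under its centre
- stopper0: bystander: tan rubber stopper, 37 mm across, 28 mm high; origin under its centre
- crucible0: bystander: white open crucible, 42 mm across, 33 mm high; origin under its centre
- weigh_bottle0: bystander: small glass weighing bottle with knobbed lid, 37 mm across, 51 mm high; origin under its centre
- marker: bystander: marker pen lying down, 136 mm long, 17 mm thick; origin under its middle

How it is judged:
On the way, in this order (a step that is already met when the one before it is completed fails the run):
1. the gauge pump's lever is held in against its stop by the fingers (value of joint gauge_lever above 0.325 rad and contact force between the fingers and gauge_blade above 3 N), for 0.8 s.
2. the lever is let all the way out (value of joint gauge_lever below 0.03 rad and contact force between the fingers and gauge_blade below 0.5 N), for 0.1 s.
3. the gauge pump's vent button is pressed down (value of joint gauge_vent above 0.0045 m and value of joint gauge_lever below 0.03 rad), for 0.1 s.
At the end, for the whole second after the job is handed in: The fingers held the lever within 0.035 rad (3 mm) of its stop for 0.8 s, let it out, then pressed the vent button at least 4.5 mm. At the end both levers are out (below 0.03 rad), both buttons up (below 1.5 mm), the loose things within 20 mm of their places (value of joint each of gauge_lever, plain_lever below 0.03 rad and value of joint each of gauge_vent, plain_vent below 0.0015 m and distance of each of petri_dish, stopper0, crucible0, weigh_bottle0, marker from where it was at the start of the episode below 0.02 m); the robot touches nothing.
It fails at once if the lever is forced (over 45 N) (contact force between the fingers and gauge_blade above 45 N).
It fails at once if the lever's inner side is touched (pinched or hooked) (contact force between the fingers and gauge_blade_c0 above 1 N).
It fails at once if the grip bar is touched (contact force between any of the arm, the fingers and gauge_bar above 2 N).
It fails at once if the other pump's lever or button is operated (value of joint plain_lever above 0.06 rad or value of joint plain_vent above 0.003 m).
It fails at once if a loose thing is lifted or pushed away (height (world z) of any of petri_dish, stopper0, crucible0, weigh_bottle0, marker above 0.025 m or distance of any of petri_dish, stopper0, crucible0, weigh_bottle0, marker from where it was at the start of the episode above 0.03 m).
It also fails if it takes over 48 s, if anything falls off the work surface, if the arm or the gripper's body presses on something with over 40 N, if the wrist force passes 120 N, or if a joint passes its speed limit or range.

## Working session

There is one attempt and no reset: what is moved stays moved. The work goes in short steps, Python scripts to look and compute and a tool call to move; the robot and the scene stay as the last step left them, time stands still between calls to the robot, and variables do not carry over. Pictures are saved under pics/ and viewed, and the job is handed in when it is done.

Besides the shell and the picture viewer there is one more tool, called after "Emit:" by a JSON object that holds its "op" and its "data". carry_out: Moves the arm, as the interface text tells. Its arguments: {"type":"object","properties":{"motion":{"type":"array","items":{"type":"number"}},"squeeze":{"type":"number"}},"required":["motion"]}

```bash
ls; mkdir -p pics
python3 - <<'E'
from plant import robot, imaging, models
import cv2,numpy as np
s=robot.read_state(); print({k:np.round(v,3).tolist() for k,v in s.items()})
for c in ["top","side","wrist"]:
    cv2.imwrite(f"pics/{c}0.png",imaging.read_camera(c)); m=imaging.camera_model(c); print(c,m)
E
```

```text
pics
{'t': 0.0, 'q': [-1.247, 0.131, 1.489, 0.0, 1.523, -0.085], 'dq': [-0.001, -0.0, -0.001, -0.0, -0.0, 0.002], 'joint_torque': [0.002, -55.983, -49.176, 0.077, 0.036, -0.0], 'tool_pos': [0.238, -0.55, 0.237], 'orientation': [-0.414, 1.998, -1.995], 'force': [0.137, 0.222, 0.138], 'wrist_torque': [0.006, -0.003, 0.014], 'opening': 0.093}
top {'K': array([[423.14418228,   0.        , 270.43957338],
       [  0.        , 423.14418228, 207.86610252],
       [  0.        ,   0.        ,   1.        ]]), 'position': array([0.35313752, 0.06108914, 0.99274829]), 'orientation': array([-2.11641891,  2.13538023, -0.20447743])}
side {'K': array([[533.37698958,   0.        , 281.24148891],
       [  0.        , 533.37698958, 203.33198374],
       [  0.        ,   0.        ,   1.        ]]), 'position': array([0.08167511, 1.03429643, 0.68012409]), 'orientation': array([-0.51444683,  2.48146399, -1.48172289])}
wrist {'K': array([[325.1922621 ,   0.        , 281.94347229],
       [  0.        , 325.1922621 , 206.18589899],
       [  0.        ,   0.        ,   1.        ]]), 'position': array([ 0.30391849, -0.5218015 ,  0.3857139 ]), 'orientation': array([ 2.43841883, -1.59944785, -0.21221107])}
```

View pics/top0.png

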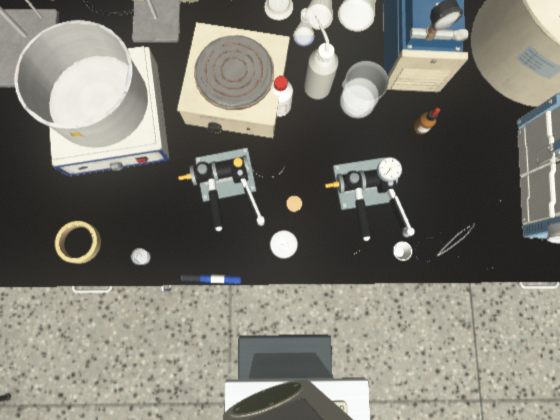

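View pics/side0.png

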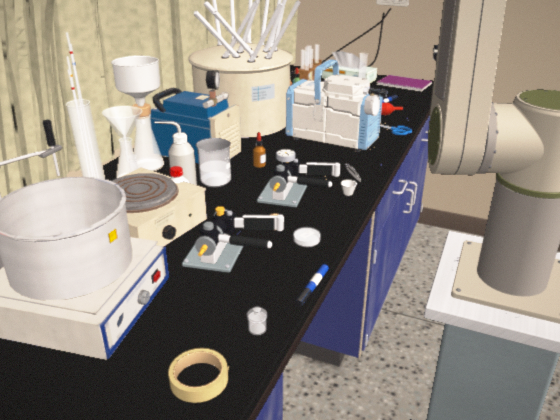

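View pics/wrist0.png

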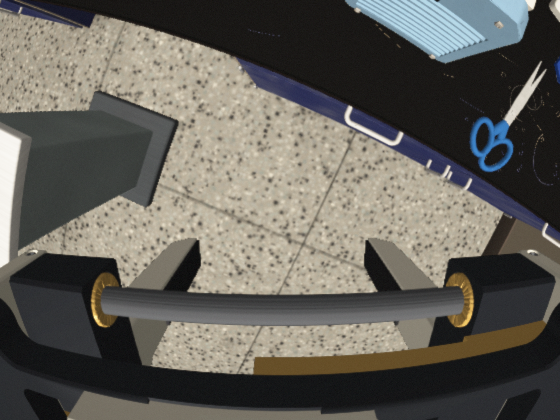

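```bash
cat > h.py <<'E'
from plant import robot, imaging, models
import cv2,numpy as np
from scipy.spatial.transform import Rotation as R
from scipy.optimize import least_squares
def proj(c,P,m=None):
    m=m or imaging.camera_model(c); p=R.from_rotvec(m["orientation"]).inv().apply(np.atleast_2d(P)-m["position"])
    K=m["K"]
    if c=="wrist":
        r=np.linalg.norm(p[:,:2],axis=1); th=np.arctan2(r,p[:,2]); d=p[:,:2]/r[:,None]*th[:,None]
        return d*K[0,0]+K[:2,2]
    return p[:,:2]/p[:,2:]*K[0,0]+K[:2,2]
def st():
    s=robot.read_state(); print(round(s["t"],2),"tcp",np.round(s["tool_pos"],4),"F",np.round(s["force"],1),"T",np.round(s["wrist_torque"],2),"open",round(s["opening"],4)); M=R.from_rotvec(s["orientation"]).as_matrix(); print(np.round(M,3)); return s,M
E
python3 - <<'E'
from h import *
T=cv2.imread("pics/top0.png"); S=cv2.imread("pics/side0.png")
cv2.imwrite("pics/topz.png",cv2.resize(T[140:280,310:460],None,fx=5,fy=4.2,interpolation=cv2.INTER_CUBIC)[:, :])
cv2.imwrite("pics/sidez.png",cv2.resize(S[140:220,250:370],None,fx=6,fy=6,interpolation=cv2.INTER_CUBIC))
for c in["top","side"]:
  for n in ["gauge_pump","gauge_blade","gauge_bar","gauge_vent","gauge_vent_top","crucible0","plain_pump"]:
    for o in models.outline_of(c,n)[:2]: print(c,n,round(o["confidence"],2),np.round(o["pixel"],1),o["pixels"].sum())
E
```

```text
top gauge_pump 0.65 [366.3 183.5] 3670
top gauge_blade 0.81 [399.8 214.1] 412
top gauge_blade 0.74 [223. 173.] 3027
top gauge_bar 0.57 [361.5 213.6] 437
top gauge_vent 0.58 [355.1 173.3] 79
top crucible0 0.55 [406.  249.9] 263
top crucible0 0.35 [399.9 215.1] 419
top plain_pump 0.61 [220.5 175.3] 2956
top plain_pump 0.23 [137.4 256.3] 247
side gauge_pump 0.91 [291.4 177.1] 2273
side gauge_blade 0.63 [318.2 167. ] 461
side gauge_vent 0.54 [280.8 165.7] 26
side gauge_vent_top 0.57 [281.  166.5] 47
side gauge_vent_top 0.24 [313.7 182.1] 348
side crucible0 0.45 [344.3 184.2] 163
```

Run:
```python
from h import *
T=cv2.imread("pics/top0.png")
cv2.imwrite("pics/topz.png",cv2.resize(T[150:270,310:460],None,fx=5,fy=5,interpolation=cv2.INTER_CUBIC))
```

```text
(no output)
```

View pics/topz.png

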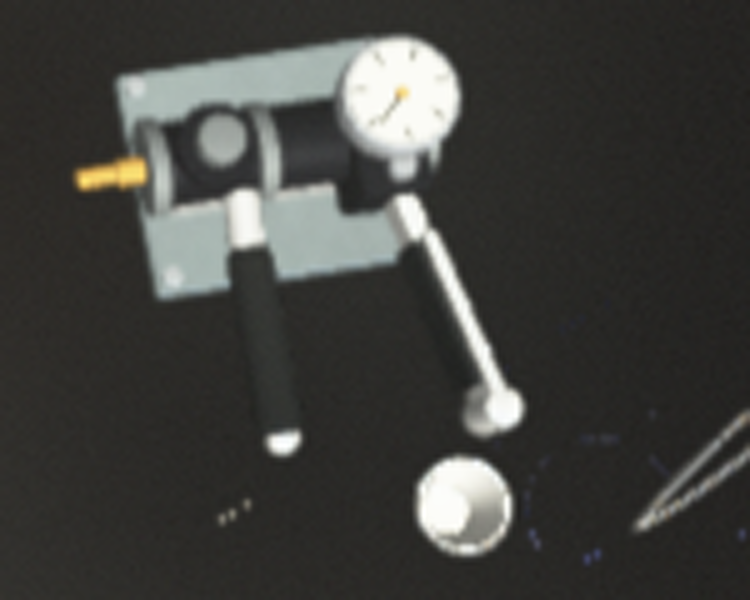

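View pics/sidez.png

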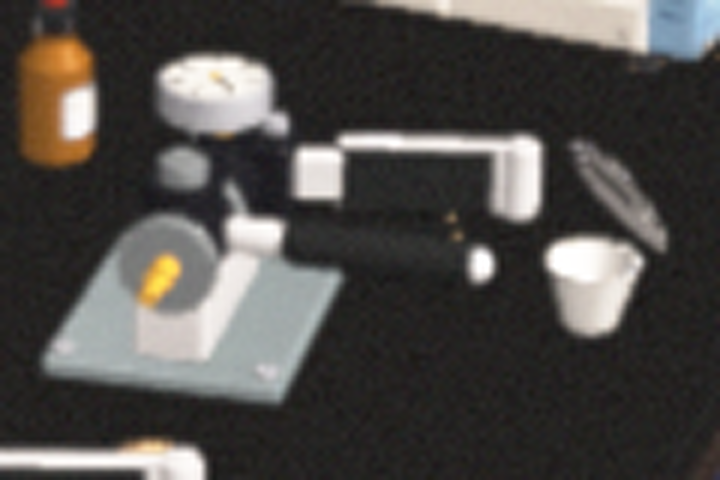

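```bash
cat > fit.py <<'E'
from h import *
mt=imaging.camera_model("top"); ms=imaging.camera_model("side")
# direct triangulation, top & side
def tri(a,b):
    f=lambda X: np.r_[proj("top",X,mt)[0]-a, proj("side",X,ms)[0]-b]
    r=least_squares(f,[0.5,-0.15,0.08]); return r.x, np.abs(r.fun).max()
F={"dial":((390,168.8),(286,154.2)),"vent":((354.4,177.6),(280.8,167.5)),"bead":((410.6,231.6),(337.5,163.3)),"barend":((366.8,237.6),(330.3,184.2)),"blade0":((396,196.4),(306.7,162.6))}
for k,(a,b) in F.items():
    x,e=tri(a,b); print(k,np.round(x,4),round(e,2))
W=lambda p,L: np.array([p[0]+np.cos(p[2])*L[0]-np.sin(p[2])*L[1],p[1]+np.sin(p[2])*L[0]+np.cos(p[2])*L[1],L[2]])
def res(p):
    r=[]
    for k,L in {"dial":(0.006,-0.036,p[3]),"barend":(-0.138,0.034,0.065),"vent":(p[4],p[5],p[6])}.items():
        X=W(p,L); r+=list(proj("top",X,mt)[0]-F[k][0])+list(proj("side",X,ms)[0]-F[k][1])
    r+=[p[4]*200]   # vent near barrel axis, weak
    return np.array(r)
s=least_squares(res,[.45,-.15,0,.108,0,.04,.1]); print(np.round(s.x,4)); print(np.round(s.fun,1))
E
python3 fit.py
```

```text
dial [ 0.6031 -0.2048  0.1078] 0.65
vent [ 0.5851 -0.1275  0.1035] 0.67
bead [ 0.4683 -0.2466  0.0874] 0.61
barend [ 0.458  -0.1563  0.0671] 0.86
blade0 [ 0.547  -0.2204  0.0861] 0.29
[ 0.5966 -0.1733  0.1192  0.1034 -0.0053  0.0464  0.1029]
[ 1.1 -0.6 -1.4  0.7 -0.1  1.9 -0.1  0.8  0.2  0.2 -0.9 -0.  -1.1]
```

```bash
cat > go.py <<'E'
from h import *
import sys
# usage: go.py x y z yaw  ; yaw= direction angle(deg) of tool-z push normal; n rows
def plan(target,pushyaw):
    s,M=st(); 
    d=np.array(target)-s["tool_pos"]; print("shift tool",np.round(M.T@d,4))
    best=None
    for sg in (1,-1):
        z=sg*np.array([np.cos(pushyaw),np.sin(pushyaw),0]); y=np.array([0,0,-1.]); x=np.cross(y,z)
        rv=R.from_matrix(M.T@np.c_[x,y,z]).as_rotvec(degrees=True)
        print("sg",sg,"turn deg tool",np.round(rv,2))
a=[float(v) for v in sys.argv[1:5]]
plan(a[:3],np.radians(a[3]))
E
python3 go.py .495 -.30 .2 100
```

```text
0.85 tcp [ 0.2385 -0.5505  0.2376] F [ 0.8 -0.5  0.3] T [-0.02 -0.05 -0.03] open 0.0929
[[-0.918 -0.     0.398]
 [-0.398  0.    -0.918]
 [ 0.    -1.    -0.   ]]
shift tool [-0.3349  0.0376 -0.1279]
sg 1 turn deg tool [   0.   -166.58   -0.  ]
sg -1 turn deg tool [ 0.   13.42  0.  ]
```

Emit:
{"op": "carry_out", "data": {"motion": [-0.045,0.003,-0.017,0,2.7,0,-1,-0.045,0.003,-0.017,0,2.7,0,-1,-0.045,0.003,-0.017,0,2.7,0,-1,-0.045,0.003,-0.017,0,2.7,0,-1,-0.045,0.003,-0.017,0,2.6,0,-1], "squeeze": 10}}

```text
t: 1.35
tool_pos: [0.4268, -0.4015, 0.2228]
orientation: [-0.167, 2.137, -2.145]
force: [0.2, -0.9, 0.3]
opening: 0.0577
```

```bash
python3 go.py .495 -.30 .2 100
```

```text
1.35 tcp [ 0.4268 -0.4015  0.2228] F [ 0.2 -0.9  0.3] T [ 0.   -0.01 -0.05] open 0.0577
[[-0.988 -0.     0.155]
 [-0.155 -0.004 -0.988]
 [ 0.001 -1.     0.004]]
shift tool [-0.0831  0.0224 -0.0898]
sg 1 turn deg tool [-6.0000e-02  1.7889e+02 -3.1000e-01]
sg -1 turn deg tool [-0.2  -1.11  0.04]
```

Emit:
{"op": "carry_out", "data": {"motion": [-0.025,0.006,-0.03,0,0,0,-1,-0.025,0.006,-0.03,0,0,0,-1,-0.024,0.006,-0.024,0,-0.5,0,-1,-0.008,0.004,-0.005,0,-0.5,0,-1,0,0,0,0,0,0,-1]}}

```text
t: 1.85
tool_pos: [0.501, -0.2922, 0.1995]
orientation: [-0.19, 2.124, -2.131]
force: [0.6, -0.1, -0.1]
opening: 0.0174
```

```bash
python3 go.py .495 -.30 .2 100
python3 - <<'E'
from h import *
for c in ["wrist"]: 
    m=imaging.camera_model(c)
    I=imaging.read_camera(c); cv2.imwrite("pics/w1.png",I)
    print(m, np.round(proj(c,[[.4683,-.2466,.087],[.6031,-.2048,.108],[.585,-.1275,.1035],[.458,-.1563,.067]],m),1))
E
```

```text
1.85 tcp [ 0.501  -0.2922  0.1995] F [ 0.6 -0.1 -0.1] T [0.05 0.02 0.03] open 0.0174
[[-0.984  0.002  0.178]
 [-0.178 -0.003 -0.984]
 [-0.001 -1.     0.003]]
shift tool [ 0.0073 -0.0004  0.0066]
sg 1 turn deg tool [-9.0000e-02 -1.7974e+02  3.1000e-01]
sg -1 turn deg tool [-0.2   0.26 -0.06]
{'K': array([[325.1922621 ,   0.        , 281.94347229],
       [  0.        , 325.1922621 , 206.18589899],
       [  0.        ,   0.        ,   1.        ]]), 'position': array([ 0.57101728, -0.2788153 ,  0.3485278 ]), 'orientation': array([ 2.24853451, -1.87770854, -0.24208485])} [[222.9 234.8]
 [190.9  65.1]
 [102.7  81.5]
 [136.2 220.4]]
```

View pics/w1.png

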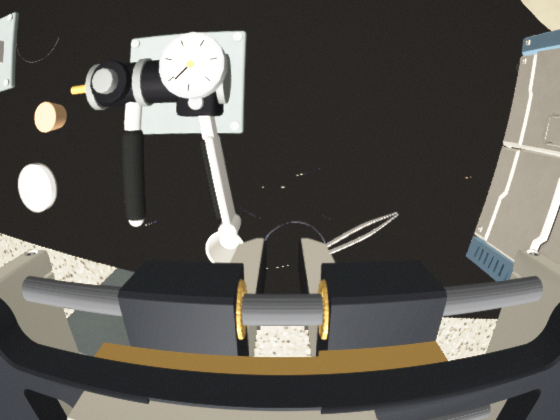

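Emit:
{"op": "carry_out", "data": {"motion": [0.007,0.02,0.008,0,0,0,-1,0,0.03,0.002,0,0,0,-1,0,0.03,0,0,0,0,-1,0,0.02,0,0,0,0,-1,0,0,0,0,0,0,-1]}}

```text
t: 2.4
tool_pos: [0.4933, -0.3138, 0.1009]
orientation: [-0.177, 2.119, -2.141]
force: [-0.2, 0.0, 1.2]
opening: 0.0005
```

```bash
python3 go.py .495 -.30 .068 100
python3 - <<'E'
from h import *
I=imaging.read_camera("wrist"); cv2.imwrite("pics/w2.png",I)
T=imaging.read_camera("side"); cv2.imwrite("pics/s2.png",cv2.resize(T[100:240,230:410],None,fx=4,fy=4,interpolation=cv2.INTER_CUBIC))
E
```

```text
2.4 tcp [ 0.4933 -0.3138  0.1009] F [-0.2  0.   1.2] T [0.03 0.06 0.03] open 0.0005
[[-0.986  0.006  0.169]
 [-0.169 -0.01  -0.985]
 [-0.004 -1.     0.011]]
shift tool [-0.0038  0.0328 -0.0136]
sg 1 turn deg tool [  0.36 179.75  -0.96]
sg -1 turn deg tool [-0.61 -0.25 -0.23]
```

View pics/w2.png

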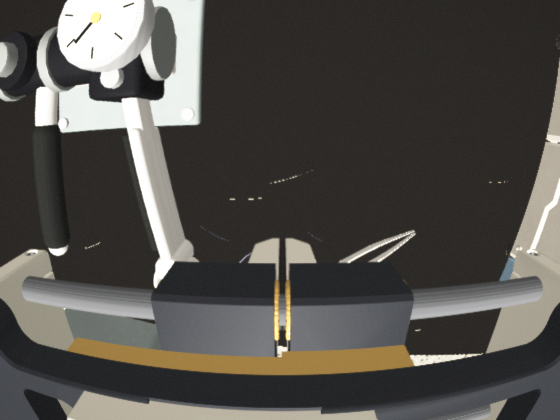

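View pics/s2.png

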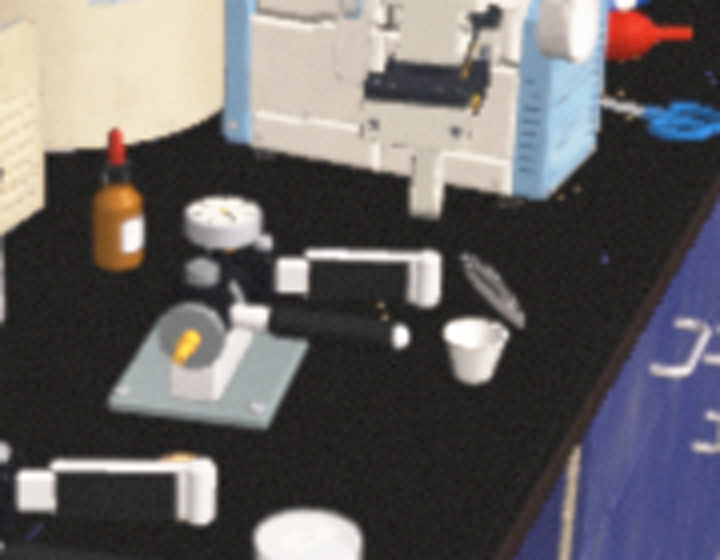

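Emit:
{"op": "carry_out", "data": {"motion": [0,0.02,0,-0.6,0,0,-1,0,0.013,0,0,0,0,-1,0,0,-0.012,0,0,0,-1,0,0,-0.012,0,0,0,-1,0,0,0,0,0,0,-1]}}

```text
t: 3.0
tool_pos: [0.4928, -0.2923, 0.0732]
orientation: [-0.167, 2.121, -2.135]
force: [0.5, 0.1, -0.4]
opening: 0.0002
```

```bash
python3 go.py .495 -.262 .068 100
python3 - <<'E'
from h import *
I=imaging.read_camera("wrist"); cv2.imwrite("pics/w3.png",I)
T=imaging.read_camera("top"); cv2.imwrite("pics/t3.png",cv2.resize(T[140:280,320:500],None,fx=4,fy=4,interpolation=cv2.INTER_CUBIC))
E
```

```text
3.0 tcp [ 0.4928 -0.2923  0.0732] F [ 0.5  0.1 -0.4] T [ 0.06 -0.    0.01] open 0.0002
[[-0.986  0.013  0.168]
 [-0.168 -0.005 -0.986]
 [-0.012 -1.     0.007]]
shift tool [-0.0072  0.0051 -0.0295]
sg 1 turn deg tool [  1.04 179.65  -0.66]
sg -1 turn deg tool [-0.42 -0.34 -0.66]
```

View pics/t3.png

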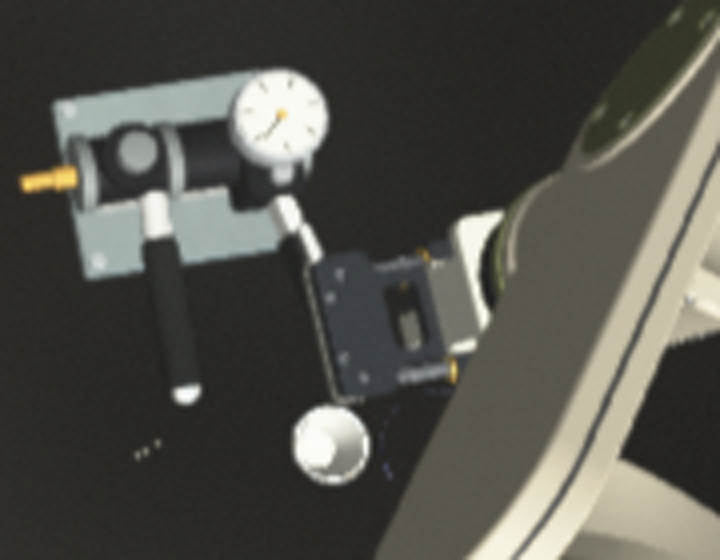

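View pics/w3.png

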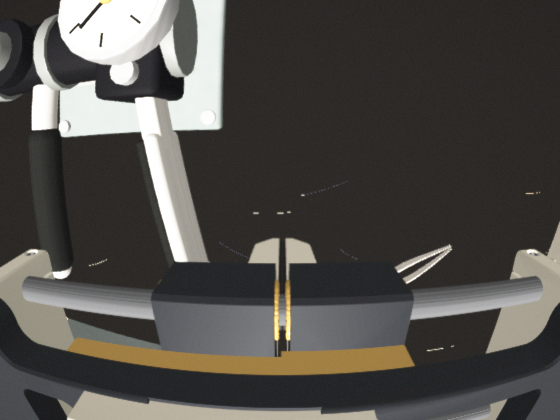

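Emit:
{"op": "carry_out", "data": {"motion": [-0.003,0.004,-0.01,-0.4,0,-0.6,-1,0,0,-0.008,0,0,0,-1,0,0,-0.005,0,0,0,-1,0,0,-0.005,0,0,0,-1,0,0,0,0,0,0,-1]}}

```text
t: 3.6
tool_pos: [0.4927, -0.2635, 0.0709]
orientation: [-0.178, 2.128, -2.135]
force: [-0.1, -1.7, -0.5]
opening: 0.0005
```

```bash
python3 go.py .495 -.262 .068 100
```

```text
3.6 tcp [ 0.4927 -0.2635  0.0709] F [-0.1 -1.7 -0.5] T [-0.26 -0.05  0.04] open 0.0005
[[-0.986  0.003  0.169]
 [-0.169 -0.003 -0.986]
 [-0.003 -1.     0.004]]
shift tool [-0.0025  0.0029 -0.0011]
sg 1 turn deg tool [  0.25 179.7   -0.32]
sg -1 turn deg tool [-0.2  -0.3  -0.16]
```

Emit:
{"op": "carry_out", "data": {"motion": [0,0.001,-0.005,0,0,0,-1,0,0,-0.005,0,0,0,-1,0,0,-0.005,0,0,0,-1,0,0,-0.005,0,0,0,-1,0,0,0,0,0,0,-1]}}

```text
t: 4.1
tool_pos: [0.4884, -0.2449, 0.0704]
orientation: [-0.177, 2.124, -2.14]
force: [0.2, -4.8, -1.7]
opening: 0.0003
```

```bash
python3 go.py .485 -.235 .068 100
```

```text
4.1 tcp [ 0.4884 -0.2449  0.0704] F [ 0.2 -4.8 -1.7] T [-0.68  0.01  0.01] open 0.0003
[[-0.986  0.003  0.167]
 [-0.168 -0.007 -0.986]
 [-0.002 -1.     0.008]]
shift tool [ 0.0017  0.0023 -0.0104]
sg 1 turn deg tool [  0.18 179.64  -0.7 ]
sg -1 turn deg tool [-0.44 -0.36 -0.11]
```

Emit:
{"op": "carry_out", "data": {"motion": [0,0,-0.003,0,0,0,-1,0,0,-0.003,0,0,0,-1,0,0,-0.003,0,0,0,-1,0,0,-0.002,0,0,0,-1,0,0,0,0,0,0,-1]}}

```text
t: 4.6
tool_pos: [0.487, -0.2365, 0.0706]
orientation: [-0.174, 2.118, -2.146]
force: [0.0, -5.7, -2.6]
opening: 0.0003
```

```bash
python3 go.py .485 -.235 .068 100
```

```text
4.6 tcp [ 0.487  -0.2365  0.0706] F [ 0.  -5.7 -2.6] T [-0.97  0.09 -0.05] open 0.0003
[[-0.986  0.006  0.166]
 [-0.166 -0.012 -0.986]
 [-0.004 -1.     0.013]]
shift tool [ 0.0017  0.0025 -0.0018]
sg 1 turn deg tool [  0.31 179.56  -1.18]
sg -1 turn deg tool [-0.75 -0.43 -0.2 ]
```

Emit:
{"op": "carry_out", "data": {"motion": [0,0,-0.002,-0.5,0,0,-1,0,0,-0.002,0,0,0,-1,0,0,-0.002,0,0,0,-1,0,0,-0.002,0,0,0,-1,0,0,-0.001,0,0,0,-1]}}

```text
t: 5.1
tool_pos: [0.4865, -0.2312, 0.0705]
orientation: [-0.169, 2.121, -2.143]
force: [0.0, -6.3, -3.1]
opening: 0.0003
```

```bash
python3 go.py .485 -.235 .068 100;python3 - <<'E'
from h import *
T=imaging.read_camera("side"); cv2.imwrite("pics/s4.png",cv2.resize(T[120:220,240:380],None,fx=5,fy=5,interpolation=cv2.INTER_CUBIC))
E
```

```text
5.1 tcp [ 0.4865 -0.2312  0.0705] F [ 0.  -6.3 -3.1] T [-1.16  0.01 -0.07] open 0.0003
[[-0.986  0.008  0.164]
 [-0.164 -0.01  -0.986]
 [-0.006 -1.     0.011]]
shift tool [0.0021 0.0026 0.0034]
sg 1 turn deg tool [  0.54 179.45  -1.  ]
sg -1 turn deg tool [-0.64 -0.55 -0.34]
```

View pics/s4.png

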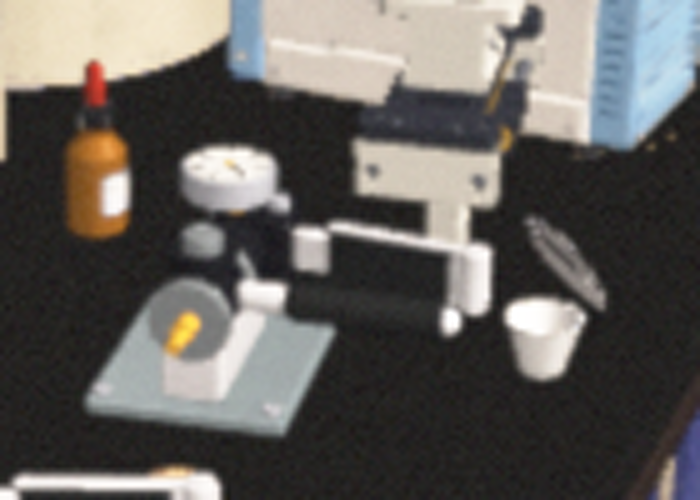

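Emit:
{"op": "carry_out", "data": {"motion": [0,0,-0.002,-0.5,0,0,-1,0,0,-0.002,0,0,0,-1,0,0,-0.002,0,0,0,-1,0,0,-0.002,0,0,0,-1,0,0,-0.002,0,0,0,-1]}}

```text
t: 5.65
tool_pos: [0.4864, -0.2305, 0.0707]
orientation: [-0.161, 2.113, -2.151]
force: [0.8, -11.9, -5.5]
opening: 0.0008
```

```bash
python3 go.py .485 -.235 .068 100
```

```text
5.65 tcp [ 0.4864 -0.2305  0.0707] F [  0.8 -11.9  -5.5] T [-2.14 -0.25 -0.12] open 0.0008
[[-0.987  0.012  0.161]
 [-0.161 -0.017 -0.987]
 [-0.01  -1.     0.019]]
shift tool [0.0021 0.0028 0.0042]
sg 1 turn deg tool [  0.85 179.26  -1.7 ]
sg -1 turn deg tool [-1.09 -0.73 -0.54]
```

Emit:
{"op": "carry_out", "data": {"motion": [0,0,-0.002,0,0,0,-1,0,0,-0.002,0,0,0,-1,0,0,-0.002,0,0,0,-1,0,0,-0.002,0,0,0,-1,0,0,-0.002,0,0,0,-1]}}

```text
t: 6.15
tool_pos: [0.4863, -0.2306, 0.071]
orientation: [-0.151, 2.093, -2.17]
force: [1.3, -12.6, -4.5]
opening: 0.0008
```

Emit:
{"op": "carry_out", "data": {"motion": [0,0,-0.002,0,0,0,-1,0,0,-0.002,0,0,0,-1,0,0,-0.002,0,0,0,-1,0,0,-0.002,0,0,0,-1,0,0,-0.002,0,0,0,-1]}}

```text
t: 6.65
tool_pos: [0.4863, -0.2307, 0.0713]
orientation: [-0.142, 2.074, -2.187]
force: [2.6, -13.7, -4.8]
opening: 0.0003
```

```bash
python3 go.py .485 -.235 .068 100;python3 - <<'E'
from h import *
T=imaging.read_camera("side"); cv2.imwrite("pics/s5.png",cv2.resize(T[120:220,240:380],None,fx=5,fy=5,interpolation=cv2.INTER_CUBIC))
T=imaging.read_camera("wrist"); cv2.imwrite("pics/w5.png",T)
E
```

```text
6.65 tcp [ 0.4863 -0.2307  0.0713] F [  2.6 -13.7  -4.8] T [-2.14 -0.2  -0.19] open 0.0003
[[-0.988  0.026  0.153]
 [-0.154 -0.051 -0.987]
 [-0.017 -0.998  0.055]]
shift tool [0.002  0.0035 0.0038]
sg 1 turn deg tool [  1.5  178.76  -4.91]
sg -1 turn deg tool [-3.15 -1.17 -0.96]
```

View pics/s5.png

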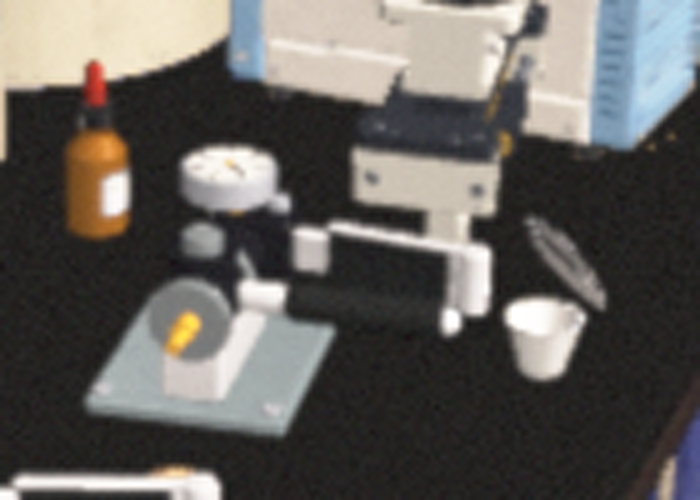

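View pics/w5.png

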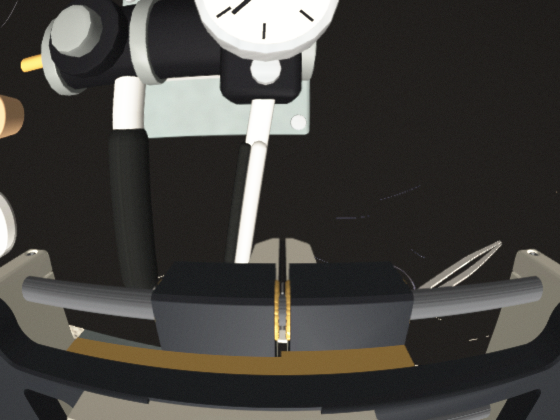

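Run:
```python
from h import *
m=imaging.camera_model("wrist")
def ray(px,z):
    d=(np.array(px)-m["K"][:2,2])/m["K"][0,0]; th=np.linalg.norm(d); v=np.r_[d/th*np.sin(th),np.cos(th)]
    v=R.from_rotvec(m["orientation"]).apply(v); return m["position"]+v*(z-m["position"][2])/v[2]
a=ray((258,145),.083);b=ray((240,262),.083);a2=ray((266,146),.083);b2=ray((248,262),.083)
for p,q in((a,b),(a2,b2)): print(p,q,np.arctan2((p-q)[1],(p-q)[0]))
```

```text
[ 0.54507409 -0.21064505  0.083     ] [ 0.49117601 -0.20965941  0.083     ] -0.018285004591201637
[ 0.5451377  -0.21405763  0.083     ] [ 0.49171187 -0.21333125  0.083     ] -0.013595340117598312
```

Emit:
{"op": "carry_out", "data": {"motion": [0,0,-0.002,0,0,0,-1,0,0,0.008,0,0,0,-1,0,0,0.01,-1,0,0,-1,0,0,0.012,-1,0,0,-1,0,0,0.015,-1,0,0,-1]}}

```text
t: 7.25
tool_pos: [0.4939, -0.2748, 0.0727]
orientation: [-0.144, 2.128, -2.134]
force: [0.1, -0.6, 0.2]
opening: 0.0003
```

Emit:
{"op": "carry_out", "data": {"motion": [0,0,0.015,0,0,0,-1,0,0,0.01,0,0,0,-1,0,0,0,0,0,0,-1,0,0,0,0,0,0,-1,0,0,0,0,0,0,-1]}}

```text
t: 7.75
tool_pos: [0.4982, -0.3007, 0.0721]
orientation: [-0.142, 2.131, -2.133]
force: [0.1, -0.3, 0.5]
opening: 0.0007
```

```bash
python3 go.py .49 -.30 .2 100;python3 - <<'E'
from h import *
T=imaging.read_camera("wrist"); cv2.imwrite("pics/w6.png",T)
T=imaging.read_camera("side"); cv2.imwrite("pics/s6.png",cv2.resize(T[120:220,240:380],None,fx=5,fy=5,interpolation=cv2.INTER_CUBIC))
E
```

```text
7.75 tcp [ 0.4982 -0.3007  0.0721] F [ 0.1 -0.3  0.5] T [ 0.05  0.02 -0.01] open 0.0007
[[-0.988  0.02   0.153]
 [-0.153  0.001 -0.988]
 [-0.02  -1.     0.002]]
shift tool [ 0.0054 -0.128  -0.0016]
sg 1 turn deg tool [  1.81 178.79  -0.22]
sg -1 turn deg tool [-0.14 -1.2  -1.16]
```

View pics/s6.png

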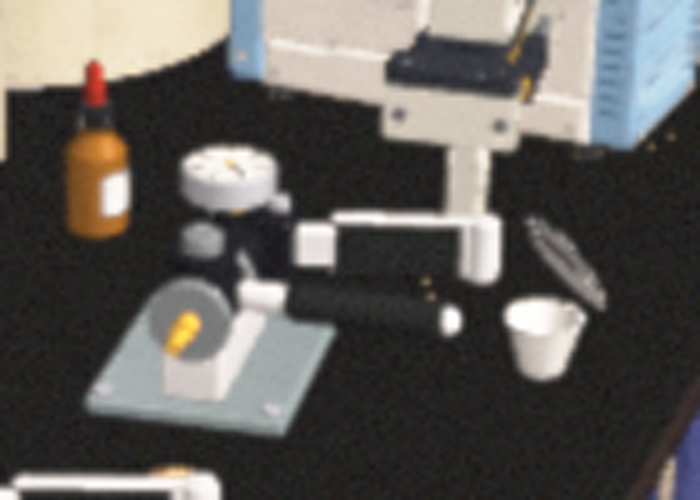

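Emit:
{"op": "carry_out", "data": {"motion": [0,-0.045,0,0,0,-1.1,-1,0,-0.045,0,0,0,0,-1,0,-0.035,0,0,0,0,-1,-0.02,0,-0.04,0,0,0,-1,-0.03,0,-0.045,0,0,0,-1]}}

```text
t: 8.35
tool_pos: [0.5305, -0.2098, 0.2004]
orientation: [-0.162, 2.145, -2.146]
force: [1.0, -0.9, -0.6]
opening: 0.0004
```

```bash
python3 go.py .585 -.1275 .16 97
```

```text
8.35 tcp [ 0.5305 -0.2098  0.2004] F [ 1.  -0.9 -0.6] T [-0.03 -0.01 -0.02] open 0.0004
[[-0.989 -0.002  0.147]
 [-0.147 -0.001 -0.989]
 [ 0.002 -1.     0.001]]
shift tool [-0.0662  0.0402 -0.0734]
sg 1 turn deg tool [ 2.1000e-01 -1.7852e+02  6.0000e-02]
sg -1 turn deg tool [-0.04  1.48  0.13]
```

Run:
```python
from h import *
m=imaging.camera_model("wrist"); T=imaging.read_camera("wrist"); cv2.imwrite("pics/w7.png",T)
print(m["position"],m["orientation"],proj("wrist",[[.585,-.1275,.1035]],m))
```

```text
[ 0.60135834 -0.19894453  0.34912088] [ 2.22023491 -1.91255357 -0.25328502] [[186.81587547 129.93931945]]
```

View pics/w7.png

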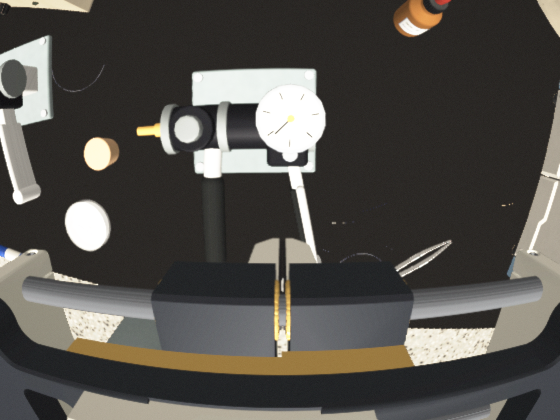

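Emit:
{"op": "carry_out", "data": {"motion": [-0.022,0,-0.024,0,0.7,0,-1,-0.022,0.005,-0.025,0,0.7,0,-1,-0.02,0.015,-0.02,0,0,0,-1,-0.002,0.015,-0.003,0,0,0,-1,0,0,0,0,0,0,-1]}}

```text
t: 8.9
tool_pos: [0.5922, -0.1132, 0.1671]
orientation: [-0.142, 2.15, -2.148]
force: [-0.7, -0.1, -0.2]
opening: 0.0001
```

```bash
python3 go.py .586 -.128 .13 97;python3 - <<'E'
from h import *
T=imaging.read_camera("side"); cv2.imwrite("pics/s8.png",cv2.resize(T[110:220,230:370],None,fx=5,fy=5,interpolation=cv2.INTER_CUBIC))
m=imaging.camera_model("wrist"); T=imaging.read_camera("wrist"); cv2.imwrite("pics/w8.png",T)
print(proj("wrist",[[.585,-.1275,.1035]],m))
E
```

```text
8.9 tcp [ 0.5922 -0.1132  0.1671] F [-0.7 -0.1 -0.2] T [0.01 0.05 0.02] open 0.0001
[[-0.991  0.004  0.136]
 [-0.136  0.001 -0.991]
 [-0.005 -1.    -0.001]]
shift tool [0.0083 0.037  0.0138]
sg 1 turn deg tool [-4.100e-01 -1.792e+02 -7.000e-02]
sg -1 turn deg tool [ 0.05  0.8  -0.26]
[[300.0679424  239.06592317]]
```

View pics/s8.png

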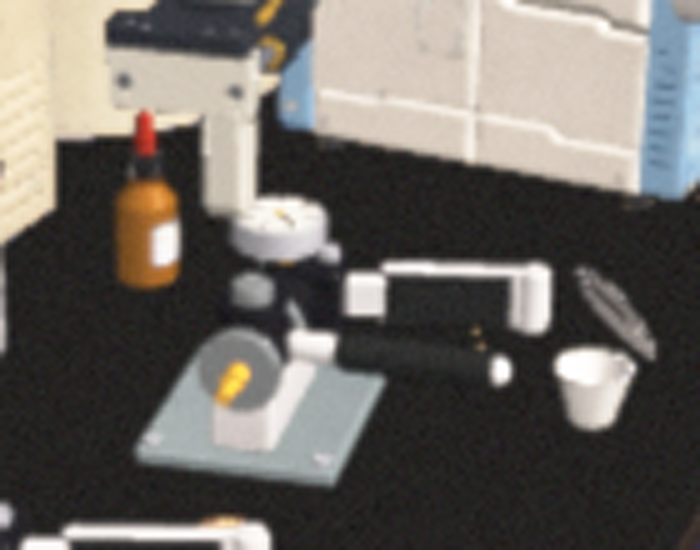

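View pics/w8.png

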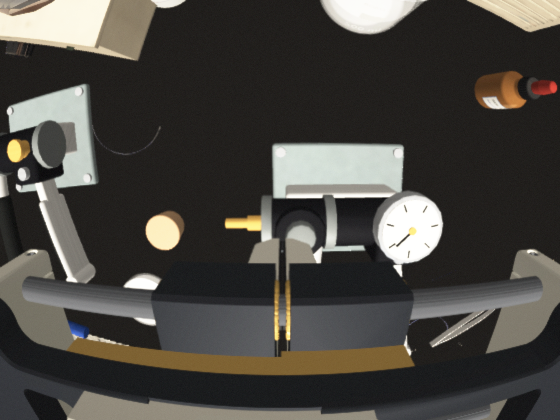

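Run:
```python
from h import *
print(proj("side",[[.592,-.113,.148],[.586,-.128,.1035]]))
```

```text
[[275.38106028 153.1464951 ]
 [279.87463223 167.24509256]]
```

Emit:
{"op": "carry_out", "data": {"motion": [0.005,0.01,0.008,0,0.4,0,-1,0.003,0.01,0.006,0,0,0,-1,0,0,0,0,0,0,-1,0,0,0,0,0,0,-1,0,0,0,0,0,0,-1]}}

```text
t: 9.5
tool_pos: [0.5853, -0.1356, 0.1496]
orientation: [-0.121, 2.153, -2.156]
force: [0.0, -0.4, -0.1]
opening: 0.0005
```

```bash
python3 go.py .586 -.128 .13 97;python3 - <<'E'
from h import *
T=imaging.read_camera("side"); cv2.imwrite("pics/s9.png",cv2.resize(T[110:220,230:370],None,fx=5,fy=5,interpolation=cv2.INTER_CUBIC))
m=imaging.camera_model("wrist"); T=imaging.read_camera("wrist"); cv2.imwrite("pics/w9.png",T)
print(proj("wrist",[[.585,-.1275,.1035]],m))
E
```

```text
9.5 tcp [ 0.5853 -0.1356  0.1496] F [ 0.  -0.4 -0.1] T [ 0.    0.01 -0.02] open 0.0005
[[-0.993  0.009  0.121]
 [-0.121 -0.001 -0.993]
 [-0.009 -1.     0.002]]
shift tool [-0.0014  0.0196 -0.0075]
sg 1 turn deg tool [  0.8  179.94  -0.19]
sg -1 turn deg tool [-0.12 -0.06 -0.51]
[[269.36701725 234.97944737]]
```

View pics/s9.png

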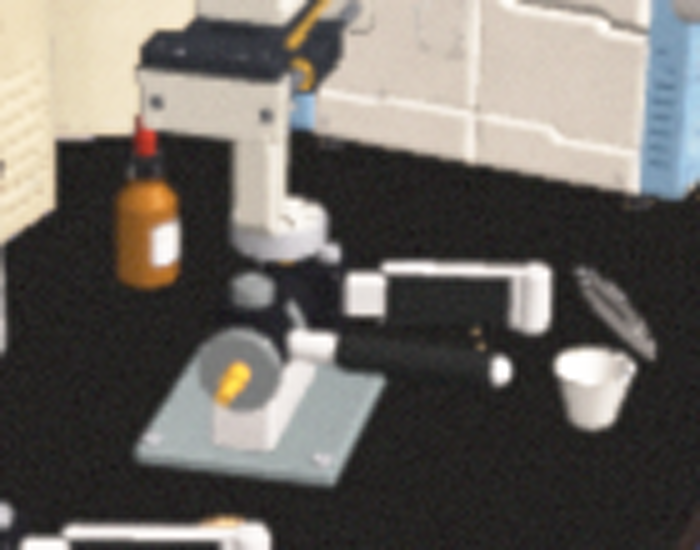

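View pics/w9.png

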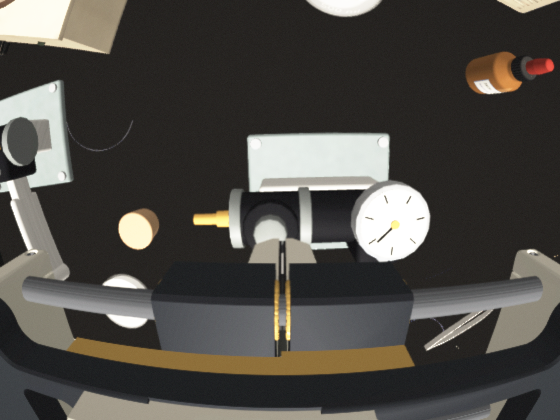

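Emit:
{"op": "carry_out", "data": {"motion": [0,0,-0.007,0,0,0,-1,-0.001,0.006,0,0,0,0,-1,0,0.006,0,0,0,0,-1,0,0,0,0,0,0,-1,0,0,0,0,0,0,-1]}}

```text
t: 10.1
tool_pos: [0.5865, -0.1266, 0.1373]
orientation: [-0.122, 2.151, -2.155]
force: [0.0, -0.2, 0.2]
opening: 0.0008
```

```bash
python3 go.py .586 -.128 .1225 97;python3 - <<'E'
from h import *
T=imaging.read_camera("side"); cv2.imwrite("pics/s10.png",cv2.resize(T[110:220,230:370],None,fx=5,fy=5,interpolation=cv2.INTER_CUBIC))
E
```

```text
10.1 tcp [ 0.5865 -0.1266  0.1373] F [ 0.  -0.2  0.2] T [-0.05 -0.   -0.07] open 0.0008
[[-0.992  0.01   0.123]
 [-0.123 -0.001 -0.992]
 [-0.01  -1.     0.003]]
shift tool [0.0008 0.0148 0.0013]
sg 1 turn deg tool [  -0.92 -179.93    0.23]
sg -1 turn deg tool [-0.14  0.07 -0.59]
```

View pics/s10.png

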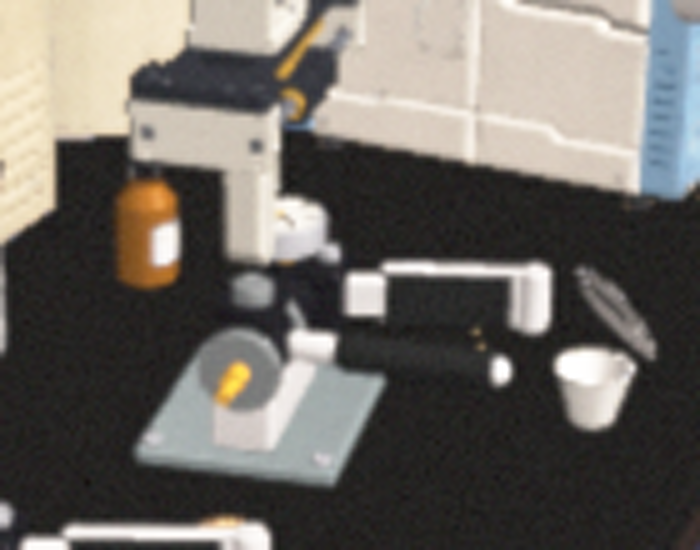

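Emit:
{"op": "carry_out", "data": {"motion": [0,0.005,0,0,0,-0.5,-1,0,0.005,0,0,0,0,-1,0,0.003,0,0,0,0,-1,0,0.002,0,0,0,0,-1,0,0.002,0,0,0,0,-1]}}

```text
t: 10.65
tool_pos: [0.587, -0.1269, 0.1197]
orientation: [-0.131, 2.154, -2.16]
force: [-2.0, 0.9, 3.5]
opening: 0.0005
```

Emit:
{"op": "carry_out", "data": {"motion": [0,0.002,0,0,0,0,-1,0,0.002,0,0,0,0,-1,0,0.002,0,0,0,0,-1,0,0.001,0,0,0,0,-1,0,0.001,0,0,0,0,-1]}}

```text
t: 11.15
tool_pos: [0.587, -0.1269, 0.1183]
orientation: [-0.131, 2.153, -2.16]
force: [-3.8, 1.7, 6.6]
opening: 0.0004
```

Emit:
{"op": "carry_out", "data": {"motion": [0,0.003,0,0,0,0,-1,0,0.003,0,0,0,0,-1,0,0.003,0,0,0,0,-1,0,0.003,0,0,0,0,-1,0,0.003,0,0,0,0,-1]}}

```text
t: 11.65
tool_pos: [0.5872, -0.1269, 0.118]
orientation: [-0.13, 2.151, -2.16]
force: [-12.9, 2.9, 23.6]
opening: 0.0005
```

```bash
python3 go.py .586 -.128 .1225 97;python3 - <<'E'
from h import *
T=imaging.read_camera("side"); cv2.imwrite("pics/s11.png",cv2.resize(T[130:190,250:330],None,fx=8,fy=8,interpolation=cv2.INTER_CUBIC))
E
```

```text
11.65 tcp [ 0.5872 -0.1269  0.118 ] F [-12.9   2.9  23.6] T [0.71 2.48 0.01] open 0.0005
[[-0.992  0.004  0.124]
 [-0.124 -0.004 -0.992]
 [-0.004 -1.     0.005]]
shift tool [ 0.0013 -0.0045  0.001 ]
sg 1 turn deg tool [  -0.32 -179.89    0.43]
sg -1 turn deg tool [-0.27  0.11 -0.21]
```

View pics/s11.png

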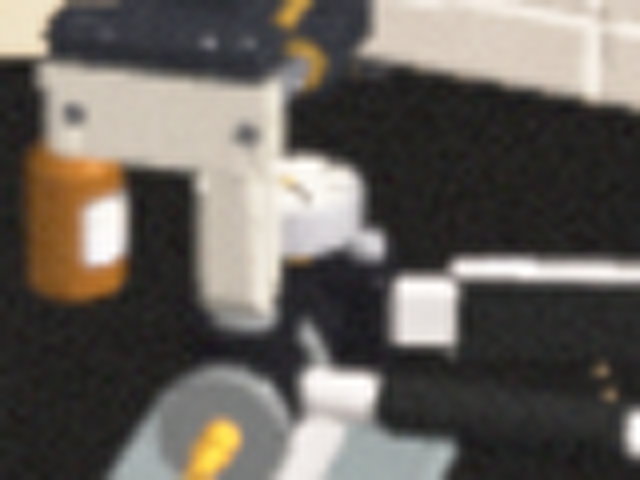

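Emit:
{"op": "carry_out", "data": {"motion": [0,0,0,0,0,0,-1,0,-0.001,0,0,0,0,-1,0,-0.001,0,0,0,0,-1,0,-0.001,0,0,0,0,-1,0,0,0,0,0,0,-1]}}

```text
t: 12.2
tool_pos: [0.5871, -0.1269, 0.1232]
orientation: [-0.129, 2.15, -2.16]
force: [0.1, 0.5, 1.6]
opening: 0.0005
```

Emit:
{"op": "carry_out", "data": {"motion": [0,-0.001,0,0,0,0,-1,0,0,0,0,0,0,-1,0,0,0,0,0,0,-1,0,0,0,0,0,0,-1,0,0,0,0,0,0,-1]}}

```text
t: 12.7
tool_pos: [0.5871, -0.1269, 0.1234]
orientation: [-0.129, 2.15, -2.16]
force: [-0.2, 0.7, 1.9]
opening: 0.0006
```

Emit:
{"op": "carry_out", "data": {"motion": [0,-0.001,0,0,0,0,-1,0,0,0,0,0,0,-1,0,0,0,0,0,0,-1,0,0,0,0,0,0,-1,0,0,0,0,0,0,-1]}}

```text
t: 13.2
tool_pos: [0.5872, -0.127, 0.1243]
orientation: [-0.129, 2.15, -2.16]
force: [-0.0, 0.3, 1.4]
opening: 0.0006
```

Emit:
{"op": "carry_out", "data": {"motion": [0,-0.001,0,0,0,0,-1,0,0,0,0,0,0,-1,0,0,0,0,0,0,-1,0,0,0,0,0,0,-1,0,0,0,0,0,0,-1]}}

```text
t: 13.7
tool_pos: [0.5868, -0.1269, 0.1248]
orientation: [-0.13, 2.151, -2.161]
force: [0.8, 0.2, 0.3]
opening: 0.0005
```

Emit:
{"op": "carry_out", "data": {"motion": [0,-0.02,0,0,0,0,-1,0,-0.04,0,0,0,0,-1,0,-0.04,0,0,0,0,-1,0.03,-0.01,0.03,0,0,0,-1,0.04,0,0.04,0,0,0,-1]}}

```text
t: 14.2
tool_pos: [0.5277, -0.1989, 0.2365]
orientation: [-0.142, 2.15, -2.156]
force: [0.7, -0.6, -0.2]
opening: 0.0006
```

Emit:
{"op": "carry_out", "data": {"motion": [0.03,0,0.04,0,0,0,-1,0,0,0.03,0,0,0,-1,0,0,0,0,0,0,-1,0,0,0,0,0,0,-1,0,0,0,0,0,0,-1]}}

```text
t: 14.7
tool_pos: [0.5032, -0.2786, 0.2391]
orientation: [-0.134, 2.148, -2.161]
force: [-0.1, -0.0, 0.1]
opening: 0.0002
```

Run:
```python
from h import *
st()
I=imaging.read_camera("side"); J=imaging.read_camera("top"); cv2.imwrite("pics/s12.png",I); cv2.imwrite("pics/t12.png",J)
```

```text
14.7 tcp [ 0.5032 -0.2786  0.2391] F [-0.1 -0.   0.1] T [ 0.05  0.05 -0.01] open 0.0002
[[-0.992  0.003  0.127]
 [-0.127 -0.006 -0.992]
 [-0.002 -1.     0.006]]
```

View pics/s12.png

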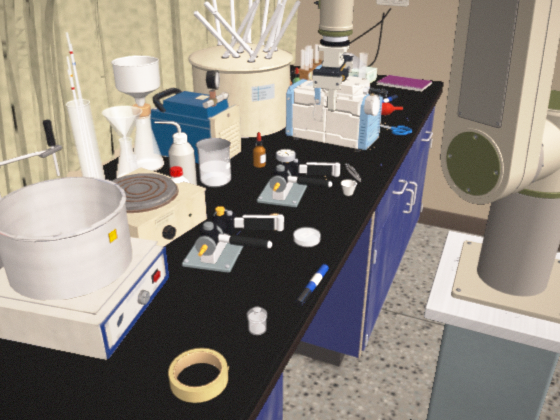

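View pics/t12.png

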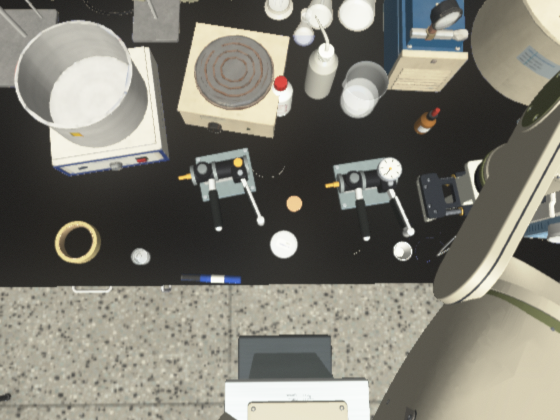

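Both pictures show the levers out: the gauge lever's bead is at (409,231) in the top view, as at the start. The loose things are in place (crucible (402,250), dish (284,244), stopper (294,204), bottle (140,256), marker (212,279)) and the arm is clear of everything. I'm handing the job in.

```bash
python3 -c "
from plant import robot
print(robot.close_job())"
```

```text
the job is handed in; nothing more can be done
None
```

I pressed the gauge pump's lever to its stop, let it back out, then pressed its vent button fully down and let it up. The job was handed in at about 15 s.

- **Lever:** with closed fingers I pushed the outer face of the blade until the travel ended. The fingers went in about 33 mm. The wrist picture puts the blade about 0.37 rad from its rest direction, with a few hundredths of a rad of uncertainty; the stop is at 0.36. I held it there for more than 1 s. The wrist force was 12–14 N sideways, well under the 45 N limit. After I backed off, the side picture showed the lever out, with no force on the fingers.
- **Vent button:** I pressed it with the fingertips until the tool stopped moving, which was about 6.5 mm below the height where contact was lost on the way up. That matches the full 6 mm travel. The vertical force peaked at 24 N once the button was on its stop, more than was needed. It dropped to about zero when I lifted off.
- **Last checks:** the final top and side pictures show both levers out and the loose things where they started, judged by eye at a pixel or so. The arm was about 0.24 m up with no force on it. The button being back up comes from the force falling away as the fingers rose. I did not measure its height again.

No check failed or disagreed. The job gave no verdict when I handed it in.

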